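Key the condenser rest onto its bench dock

ROBOT

A 7-joint arm with a two-finger parallel gripper is mounted at the origin on the work surface. World frame = base frame: x ahead of the robot, y to its left, z up, the work surface at z = 0. Lengths are in m, angles in rad, forces in N, time in s.
With the tool pointing down it reaches from about 0.4 to 0.9 m from the base axis. Payload 5.6 kg.
Tool frame: the origin (TCP) lies on the centre line of the jaws, within the pads' length; the fingertips stand r.tip_extent ahead of it and the grasp point (between the pads) lies 3 mm ahead of it (r.tip_extent is the distance from the TCP to the fingertips, in m); y points along the fingers, x is the direction in which the jaws open and shut, and the axes are right-handed (so a half turn about y gives the same grasp; the last joint's range is limited). The gripper opens to 92 mm and grips with 3 to 60 N. Pads are 20 mm wide; open, the fingers measure 128 mm over their backs; the gripper's body (75 mm by 189 mm) begins 69 mm behind the grasp point.
Start: joints at [-1.266, 0.468, -0.012, 1.603, 0.006, 1.071, -0.056], TCP at [0.222, 0.611, 0.237] pointing down, gripper open.
Joint ranges: [-2.53, 2.53], [-0.31, 2.02], [-1.57, 1.55], [0.28, 2.44], [-1.29, 4.43], [0.15, 1.84], [-2.92, 2.92]. Speed limits (rad/s): [2.57, 2.57, 3.14, 3.14, 3.14, 3.14, 3.14].

INTERFACE

Orientations are given as [roll, pitch, yaw] about the fixed x, y, z axes, in that order (R = Rz(yaw) Ry(pitch) Rx(roll)).
In Python, from plant import r, imaging gives the robot as it stands.
- The arm moves only by the tool carry_out, never from a script. Its argument "steps" is a list of rows, each an object of numbers: "x", "y", "z": the shift along the tool's x, y, z in m; "rx", "ry", "rz": the turn, a rotation vector about the tool's x, y, z in degrees; "jaw": the opening, from 0 (shut) to 1 (fully open). A call has 1 to 10 rows; each row is the pose to reach, as a shift and turn from the pose commanded when the call began, along the tool's axes at that moment; what a row does not reach only later rows make up. A row lasts 1/8 s, in which the tool goes at most 62.5 mm and 10.7 degrees, less where a joint would pass 70% of its speed; a pose out of reach is approached as far as the arm can. A call with a gripper value outside its range is refused whole. The fingers move at their own pace and stop on an object; the grip force is fixed at half the most. Time passes only in rows, so rows that repeat a pose let the fingers close. It gives the time, the measured TCP pose, the force and the opening at its end, in the units of the state.
- r.get_state(): the state, without advancing time (a new reading comes with each control period).
- imaging.snapshot(name): name is "scene" or "top" or "wrist"; returns a dict with "img" (400x640x3 uint8, blue, green, red), "fx", "fy", "cx", "cy" (pixels), "world_to_cam" (4x4, takes a point from world to camera coordinates). Camera axes: x right, y down, z forward; pixel columns grow to the right and rows downward; lengths in m; the calibration is good to about 2 mm. The wrist camera is an equidistant fisheye: a pixel r from the principal point sees the ray r / f radians off the axis. A picture is of the moment at which its call begins. There is no depth.
- r.hand_in(): hands the job in, once; it reports no verdict.
The state is a dict: "time_s": time; "qpos": joint angles; "joint_velocities": joint speeds; "joint_torque": joint torques, N m; "eef_pos": TCP position; "ee_rot": TCP orientation; "contact_force": force on the tool from outside, world axes, zero at the start; "wrist_torque": the same for the moment, N m; "grip_width": opening from 0.0 (shut) to 1.0 (fully open).
Only numpy, scipy, OpenCV 4.12 (cv2) and the standard library are available. Lean on these libraries where they do the work, as an engineer would, in place of code of your own. Each camera call takes 0.05 s, during which the arm holds its last target. There are 200 camera calls.

TASK

Pick up the steel condenser rest by its upright web, lower its two keyholes over the two screw heads of the grey bench dock, press it flat and slide it along against the dock's springy stop bar until that is pushed back and the spring catch pops up behind the plate, so that it is locked in. Go by feel and push no harder than needed, for the stop's setting differs from dock to dock and leaning hard on it would spoil it. Then let go, and leave the glassware and tools around it where they are.

Things in the scene. Friction and masses are not known exactly. Their poses are not given: they have to be found in the camera images.
- bracket_grip (a point): Loose condenser rest, plain steel, 0.25-0.5 kg: plate x -42 to +45, y -62 to +62, 5 mm thick, with an upright web at x = 0 to hold it by, 10 mm thick along x, 56 wide along y, up to 50 mm above the plate's underside; two 12 mm high pins on it at y = -24, +24. This point is in the web, 34 mm above the underside. It starts flat on the bench, turned at most 0.6 rad.
- keyhole_left (a point): Centre of the rest's left keyhole entry, at the plate's underside, 15 mm towards -x and 42 mm towards +y of bracket_grip, 34 mm below it. The entry is eight-sided, 19 mm across; from it a slot 10 mm wide runs towards the rest's +x and ends 50 mm from the entry's centre. So the rest is lowered with the screws in the entries, then slid towards its -x.
- keyhole_right (a point): The same for the right keyhole, at -y: 84 mm from the left one, alike and parallel.
- dock: Dock: grey cast block fixed to the bench, turned at most 0.5 rad. Origin at bench height, flat top 25 mm above; spans x -100 to +50, y -70 to +70 mm. With the rest's axes along the dock's and bracket_grip above this origin the entries are over the screws; seated flat, bracket_grip is 59 mm above it. The rest then slides under the heads along the dock's -x, towards the robot.
- screw_left (a point): Top centre of the dock's left screw (x -15, y +42 mm in the dock), 11 mm above the block's top: shank 8 mm in diameter, bevelled head 16 mm in diameter and 4 mm thick, its underside 7 mm above the block's top. Axes as the dock's. More than 80 N on the dock, or 20 N on its stop bar, spoils it.
- screw_right (a point): The same for the right screw, at y -42 mm.
- catch (a joint): Brass catch block 4 mm proud of the dock's top; the plate lands on it and pushes it down. 0 = up, 0.004 = level (m); 2.7 N levels it. It and the stop bar (-x end, 9 mm high) sit on a dark clamped yoke, its setting not reported: plate meets the bar after sliding 11 to 41 mm. 8 N starts the sprung bar, 11 N (plus drag) pushes it its full 3 mm; the catch pops up behind the plate by then.
- jar: bystander: small closed amber jar, 40 mm in diameter, 45 mm high, between the dock and the rest; origin at its base
- beaker: bystander: glass beaker, 66 mm in diameter, 85 mm high, beyond the work; origin at its base
- flask: bystander: conical glass flask, 80 mm in diameter, 124 mm high; origin at its base
- burner: bystander: bench burner on a round foot 84 mm in diameter, 130 mm high; origin at its base
- spanner: bystander: steel spanner 150 mm long, lying flat on the right of the bench
- bosshead: bystander: grey boss head (rod clamp) 30 x 60 x 28 mm with a thumbscrew, lying on the left of the bench; origin at its base
There are look-alikes about, which are no part of the job. What is shaped like the part that bears bracket_grip but green, red or turquoise is not meant.

How it is judged:
On the way:
1. the rest is lowered over the screws: its keyhole entries around both heads, within 7 mm of flat on the dock (z of bracket_grip in the frame of dock below 0.066 m and x of bracket_grip in the frame of dock between -0.008 and 0.005 m and y of bracket_grip in the frame of dock between -0.005 and 0.005 m), for 0.05 s.
At the end, for the whole second after the job is handed in: The rest lies flat on the dock (within 3.5 mm in height, 0.06 rad), slid at least 10.5 mm along from the entries so that the screw heads hold it, within 4 mm sideways and 0.06 rad of the dock's direction, and the spring catch is back up (within 1.5 mm) behind it (value of joint catch below 0.0015 m and x of bracket_grip in the frame of dock between -0.049 and -0.0105 m and y of bracket_grip in the frame of dock between -0.004 and 0.004 m and z of bracket_grip in the frame of dock between 0.056 and 0.0625 m and angle between bracket_grip's own z axis and vertical below 0.06 rad and angle between the x axis of bracket_grip and the x axis of dock, either way round below 0.06 rad); the robot touches nothing.
It fails at once if the stop bar is pushed with more than 20 N (contact force between stop and anything else above 20 N).
It fails at once if the dock is pressed with more than 80 N (contact force between dock and anything else above 80 N).
It fails at once if a bystander is moved by more than 25 mm (distance of any of jar, beaker, flask, burner, spanner, bosshead from where it was at the start of the episode above 0.025 m).
It also fails if it takes over 51 s, if anything falls off the work surface, if the arm or the gripper's body presses on something with over 40 N, if the wrist force passes 120 N, or if a joint passes its speed limit or range.

## Working session

There is one attempt and no reset: what is moved stays moved. The work goes in short steps, Python scripts to look and compute and a tool call to move; the robot and the scene stay as the last step left them, time stands still between calls to the robot, and variables do not carry over. Pictures are saved under pics/ and viewed, about 8 in all and at most 12, crops included, and the job is handed in when it is done.

Besides the shell and the picture viewer there is one more tool, called after "Request:" as name(argument=value, ...) on one line, values as JSON. carry_out: Moves the arm, as the interface text tells. Its arguments: {"type":"object","properties":{"steps":{"type":"array","items":{"type":"object","properties":{"x":{"type":"number"},"y":{"type":"number"},"z":{"type":"number"},"rx":{"type":"number"},"ry":{"type":"number"},"rz":{"type":"number"},"jaw":{"type":"number"}}}}},"required":["steps"]}

```bash
mkdir -p pics && cat > h.py <<'E'
import numpy as np, cv2
from plant import r, imaging
from scipy.spatial.transform import Rotation as R
def snap(n, f=None):
    s=imaging.snapshot(n)
    if f: cv2.imwrite('pics/'+f,s['img'])
    return s
def ray(s,u,v,z):
    T=np.array(s['world_to_cam']); 
    d=np.array([(u-s['cx'])/s['fx'],(v-s['cy'])/s['fy'],1.])
    Rt=T[:3,:3].T; c=-Rt@T[:3,3]; d=Rt@d
    return c+d*(z-c[2])/d[2]
def rayf(s,u,v,z):
    T=np.array(s['world_to_cam']); a=np.array([(u-s['cx'])/s['fx'],(v-s['cy'])/s['fy']]); t=np.hypot(*a)
    d=np.r_[a/t*np.sin(t),np.cos(t)] if t>0 else np.array([0,0,1.])
    Rt=T[:3,:3].T; c=-Rt@T[:3,3]; d=Rt@d
    return c+d*(z-c[2])/d[2]
E
python3 - <<'E'
from h import *
a=snap('top','top.png');b=snap('scene','scene.png')
for s in(a,b):print(s['fx'],s['cx'],s['cy'],np.round(s['world_to_cam'],3).tolist())
print(r.tip_extent,r.get_state())
E
```

```text
457.4592923383696 324.9014666634372 203.41859539137604 [[0.009, -1.0, 0.007, -0.021], [-0.994, -0.009, -0.111, 0.562], [0.111, -0.006, -0.994, 1.404], [0.0, 0.0, 0.0, 1.0]]
444.0518720215707 321.5419017182513 202.7792133205887 [[-0.487, 0.873, 0.012, 0.282], [0.677, 0.386, -0.627, -0.358], [-0.552, -0.297, -0.779, 1.534], [0.0, 0.0, 0.0, 1.0]]
0.022 {'time_s': 0.1, 'qpos': array([-1.26597987,  0.46828354, -0.01161712,  1.60350716,  0.00597955,
        1.07135628, -0.05632142]), 'joint_velocities': array([ 8.57622468e-04, -1.73191213e-03,  2.12928873e-04, -4.13777617e-03,
        2.50142228e-04, -6.08075868e-05,  5.11777325e-05]), 'joint_torque': array([ 1.39450378e-03, -5.21648526e+01, -1.26066312e-02, -2.44371182e+01,
       -5.67933731e-02,  1.40192884e-02,  6.17062437e-05]), 'eef_pos': array([0.22143735, 0.61062192, 0.23574925]), 'ee_rot': array([-1.57088330e+00,  1.51713759e-03,  1.22289677e+00]), 'contact_force': array([-0.04801029, -0.79429367,  0.63522764]), 'wrist_torque': array([ 0.02587537, -0.00369965,  0.0181351 ]), 'grip_width': 0.9990873678565723}
```

View pics/top.png

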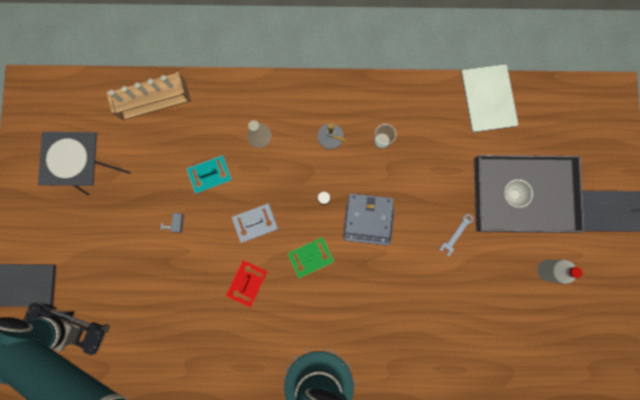

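View pics/scene.png

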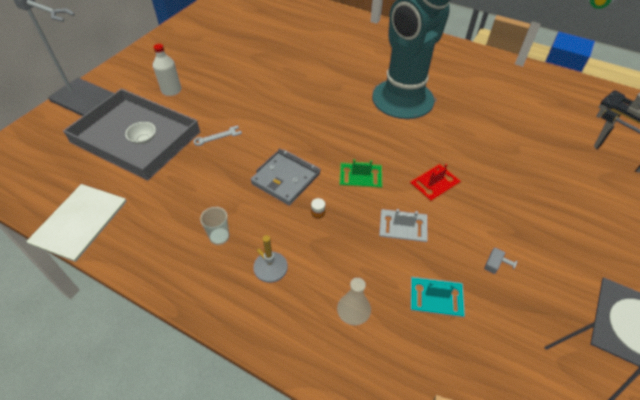

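The top view shows the steel rest at about (255,222) and the dock at (369,218). The jar is at (324,198), and the green, red and turquoise look-alikes lie nearby. I'll enlarge the top view.

```bash
python3 - <<'E'
import cv2
i=cv2.imread('pics/top.png')
a=cv2.resize(i[195:255,222:292],None,fx=8,fy=8,interpolation=3)[:, :400*2]
b=cv2.resize(i[188:248,336:402],None,fx=8,fy=8,interpolation=3)
import numpy as np
a=cv2.resize(a,None,fx=.7,fy=.7);b=cv2.resize(b,None,fx=.7,fy=.7)
cv2.imwrite('pics/c.png',np.hstack([a,b]));print(a.shape,b.shape)
E
```

```text
(336, 392, 3) (336, 370, 3)
```

View pics/c.png

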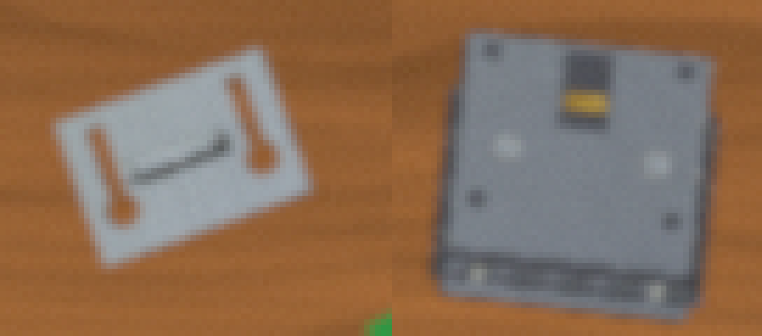

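The rest's entries are at crop (122,210) and (262,157), and its plate corners at (52,124), (262,45), (312,190) and (105,268). The dock's screws are at (508,146) and (657,165), and the catch is the brass block at (586,103).

```bash
python3 - <<'E'
from h import *
s=snap('top')
A=lambda p:ray(s,222+p[0]/5.6-.4,195+p[1]/5.6-.4,.005)
B=lambda p,z=.036:ray(s,336+(p[0]-392)/5.6-.4,188+p[1]/5.6-.4,z)
kl,kr=A((122,210)),A((262,157))
def fr(l,rr,off):
    d=l-rr; yaw=np.arctan2(-d[0],d[1]); m=(l+rr)/2
    return m+15e-3*np.array([np.cos(yaw),np.sin(yaw),0]),yaw,np.linalg.norm(d)
print('rest',fr(kl,kr,0))
c=[A(p) for p in((52,124),(262,45),(312,190),(105,268))];m=np.mean(c,0);yw=[np.arctan2(-(c[0]-c[1])[0],(c[0]-c[1])[1]),np.arctan2(-(c[3]-c[2])[0],(c[3]-c[2])[1])]
print('corners',m-.0015*np.array([np.cos(yw[0]),np.sin(yw[0]),0]),yw,[np.linalg.norm(c[i]-c[i-1]) for i in range(4)])
print('dock',fr(B((508,146)),B((657,165)),0))
print('jar',ray(s,324,198,.045),'st',r.get_state()['time_s'])
st=r.get_state();print(R.from_euler('xyz',st['ee_rot']).as_matrix().round(3))
E
```

```text
rest (array([0.5009349 , 0.20746188, 0.005     ]), np.float64(0.37341253641783423), np.float64(0.0843402669936586))
corners [0.50086117 0.20705735 0.005     ] [np.float64(0.373198285295593), np.float64(0.37098477594636897)] [np.float64(0.0875114026265396), np.float64(0.1269500361573259), np.float64(0.08780691501591377), np.float64(0.12439282875543903)]
dock (array([ 0.54070269, -0.15789829,  0.036     ]), np.float64(-0.11817779196811456), np.float64(0.08366899794786935))
jar [ 0.57797159 -0.01322979  0.045     ] st 0.15
[[ 0.341 -0.    -0.94 ]
 [ 0.94  -0.001  0.341]
 [-0.001 -1.    -0.   ]]
```

Request:
carry_out(steps=[{"x": -0.284, "y": 0.066, "z": -0.4, "ry": 48.7, "jaw": 0.6}, {"x": -0.284, "y": 0.066, "z": -0.4, "ry": 48.7, "jaw": 0.6}, {"x": -0.284, "y": 0.066, "z": -0.4, "ry": 48.7, "jaw": 0.6}, {"x": -0.284, "y": 0.066, "z": -0.4, "ry": 48.7, "jaw": 0.6}, {"x": -0.284, "y": 0.066, "z": -0.4, "ry": 48.7, "jaw": 0.6}, {"x": -0.284, "y": 0.066, "z": -0.4, "ry": 48.7, "jaw": 0.6}, {"x": -0.284, "y": 0.066, "z": -0.4, "ry": 48.7, "jaw": 0.6}, {"x": -0.284, "y": 0.066, "z": -0.4, "ry": 48.7, "jaw": 0.6}, {"x": -0.284, "y": 0.066, "z": -0.4, "ry": 48.7, "jaw": 0.6}, {"x": -0.284, "y": 0.066, "z": -0.4, "ry": 48.7, "jaw": 0.6}])

```text
invalid input at $.steps[0]: expected keys x, y, z, rx, ry, rz, jaw
```

```bash
cat >> h.py <<'E'
def go(p,xyaw):
    st=r.get_state();M=R.from_euler('xyz',st['ee_rot'])
    c,s=np.cos(xyaw),np.sin(xyaw)
    T=R.from_matrix(np.array([[c,0,-s],[s,0,c],[0,-1,0]]).astype(float)) if 1 else 0
    print('pos',st['eef_pos'].round(4),'shift',M.inv().apply(np.array(p)-st['eef_pos']).round(4),'turn',np.degrees((M.inv()*T).as_rotvec()).round(2),'F',st['contact_force'].round(2),'T',st['wrist_torque'].round(3),'w',round(st['grip_width'],3),'t',round(st['time_s'],2))
E
python3 - <<'E'
from h import *
go([.5009,.2073,.037],.372)
s=snap('wrist','w1.png');print(s['fx'],s['cx'],s['cy'])
E
```

```text
pos [0.2214 0.6107 0.2359] shift [-0.2837  0.1993 -0.4002] turn [ 4.000e-02  4.876e+01 -7.000e-02] F [-0.15 -0.27  0.59] T [-0.004  0.001 -0.027] w 1.0 t 0.15
309.70691628693146 317.38850602826807 198.49623755265864
```

View pics/w1.png

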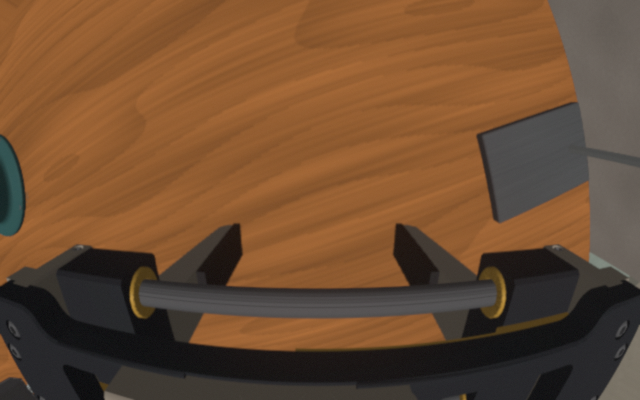

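The move was refused because every row needs all seven keys. The wrist picture is therefore from the start pose: fingers at about (240,235) and (395,235), nothing else useful. I'll send it again with all the keys.

Request:
carry_out(steps=[{"x": -0.284, "y": 0.066, "z": -0.4, "rx": 0, "ry": 48.7, "rz": 0, "jaw": 0.6}, {"x": -0.284, "y": 0.066, "z": -0.4, "rx": 0, "ry": 48.7, "rz": 0, "jaw": 0.6}, {"x": -0.284, "y": 0.066, "z": -0.4, "rx": 0, "ry": 48.7, "rz": 0, "jaw": 0.6}, {"x": -0.284, "y": 0.066, "z": -0.4, "rx": 0, "ry": 48.7, "rz": 0, "jaw": 0.6}, {"x": -0.284, "y": 0.066, "z": -0.4, "rx": 0, "ry": 48.7, "rz": 0, "jaw": 0.6}, {"x": -0.284, "y": 0.066, "z": -0.4, "rx": 0, "ry": 48.7, "rz": 0, "jaw": 0.6}, {"x": -0.284, "y": 0.066, "z": -0.4, "rx": 0, "ry": 48.7, "rz": 0, "jaw": 0.6}, {"x": -0.284, "y": 0.066, "z": -0.4, "rx": 0, "ry": 48.7, "rz": 0, "jaw": 0.6}, {"x": -0.284, "y": 0.066, "z": -0.4, "rx": 0, "ry": 48.7, "rz": 0, "jaw": 0.6}, {"x": -0.284, "y": 0.066, "z": -0.4, "rx": 0, "ry": 48.7, "rz": 0, "jaw": 0.6}])

```text
time_s: 1.45
eef_pos: [0.5004, 0.2082, 0.1704]
ee_rot: [-1.57, 0.001, 0.373]
contact_force: [-0.6, 1.0, -0.6]
grip_width: 0.596
```

```bash
python3 - <<'E'
from h import *
go([.5009,.2073,.037],.372)
s=snap('wrist','w2.png')
E
```

```text
pos [0.5004 0.2082 0.1704] shift [ 0.0002  0.1334 -0.0011] turn [-0.03  0.06 -0.03] F [-0.57  1.01 -0.59] T [-0.077  0.025 -0.054] w 0.596 t 1.45
```

View pics/w2.png

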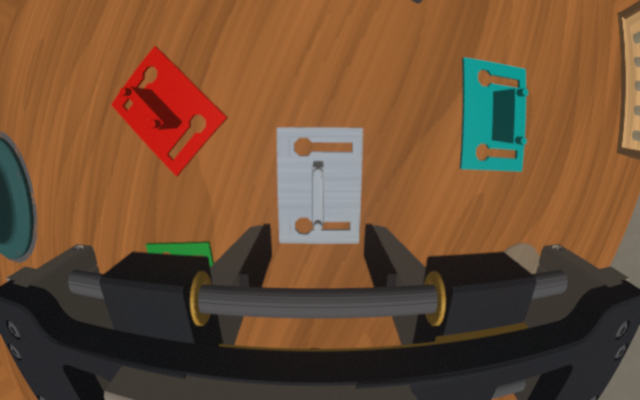

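The rest sits square between the fingers, with entries at (303,147) and (303,227) and the web at x≈318. I'm going down to grip it.

Request:
carry_out(steps=[{"x": 0, "y": 0.05, "z": -0.001, "rx": 0, "ry": 0, "rz": 0, "jaw": 0.5}, {"x": 0, "y": 0.095, "z": -0.001, "rx": 0, "ry": 0, "rz": 0, "jaw": 0.5}, {"x": 0, "y": 0.12, "z": -0.001, "rx": 0, "ry": 0, "rz": 0, "jaw": 0.5}, {"x": 0, "y": 0.133, "z": -0.001, "rx": 0, "ry": 0, "rz": 0, "jaw": 0.5}, {"x": 0, "y": 0.133, "z": -0.001, "rx": 0, "ry": 0, "rz": 0, "jaw": 0.5}, {"x": 0, "y": 0.133, "z": -0.001, "rx": 0, "ry": 0, "rz": 0, "jaw": 0}, {"x": 0, "y": 0.133, "z": -0.001, "rx": 0, "ry": 0, "rz": 0, "jaw": 0}, {"x": 0, "y": 0.133, "z": -0.001, "rx": 0, "ry": 0, "rz": 0, "jaw": 0}, {"x": 0, "y": 0.133, "z": -0.001, "rx": 0, "ry": 0, "rz": 0, "jaw": 0}, {"x": 0, "y": 0.133, "z": -0.001, "rx": 0, "ry": 0, "rz": 0, "jaw": 0}])

```text
time_s: 2.75
eef_pos: [0.5014, 0.2069, 0.038]
ee_rot: [-1.571, -0.001, 0.373]
contact_force: [-0.6, 0.4, 3.6]
grip_width: 0.112
```

```bash
python3 - <<'E'
from h import *
go([.5007,.1578,.15],-.118)
s=snap('wrist');print('rayf', rayf(s,303,147,.005),rayf(s,303,227,.005))
go([.5407,-.1579,.15],-.118)
E
```

```text
pos [0.5014 0.2069 0.038 ] shift [-0.0185 -0.112  -0.0454] turn [-2.000e-02  2.813e+01  3.000e-02] F [-0.62  0.39  3.61] T [-0.083  0.241  0.027] w 0.112 t 2.75
rayf [0.47402688 0.25212767 0.005     ] [0.49159326 0.20596468 0.005     ]
pos [0.5014 0.2069 0.038 ] shift [-0.0963 -0.1121 -0.354 ] turn [-1.000e-02  2.813e+01  3.000e-02] F [-0.22 -0.03  4.72] T [-0.172  0.326  0.042] w 0.106 t 2.8
```

Request:
carry_out(steps=[{"x": 0, "y": -0.04, "z": 0, "rx": 0, "ry": 0, "rz": 0, "jaw": 0}, {"x": 0, "y": -0.09, "z": 0, "rx": 0, "ry": 0, "rz": 0, "jaw": 0}, {"x": -0.01, "y": -0.112, "z": -0.03, "rx": 0, "ry": 2, "rz": 0, "jaw": 0}, {"x": -0.023, "y": -0.112, "z": -0.08, "rx": 0, "ry": 6, "rz": 0, "jaw": 0}, {"x": -0.038, "y": -0.112, "z": -0.135, "rx": 0, "ry": 11, "rz": 0, "jaw": 0}, {"x": -0.053, "y": -0.112, "z": -0.19, "rx": 0, "ry": 16, "rz": 0, "jaw": 0}, {"x": -0.068, "y": -0.112, "z": -0.245, "rx": 0, "ry": 21, "rz": 0, "jaw": 0}, {"x": -0.081, "y": -0.112, "z": -0.295, "rx": 0, "ry": 25, "rz": 0, "jaw": 0}, {"x": -0.0925, "y": -0.112, "z": -0.335, "rx": 0, "ry": 27.5, "rz": 0, "jaw": 0}, {"x": -0.096, "y": -0.112, "z": -0.354, "rx": 0, "ry": 28.1, "rz": 0, "jaw": 0}])

```text
time_s: 4.05
eef_pos: [0.5398, -0.1605, 0.1489]
ee_rot: [-1.572, 0.001, -0.121]
contact_force: [0.9, 1.3, -4.6]
grip_width: 0.109
```

Request:
carry_out(steps=[{"x": 0, "y": 0, "z": 0, "rx": 0, "ry": 0, "rz": 0, "jaw": 0}, {"x": 0, "y": 0, "z": 0, "rx": 0, "ry": 0, "rz": 0, "jaw": 0}])

```text
time_s: 4.3
eef_pos: [0.5406, -0.1555, 0.1491]
ee_rot: [-1.569, 0.001, -0.115]
contact_force: [0.6, 0.5, -4.6]
grip_width: 0.106
```

```bash
python3 - <<'E'
from h import *
go([.5407,-.1579,.15],-.118)
s=snap('wrist','w3.png')
i=s['img'][100:280,180:460]
cv2.imwrite('pics/w3c.png',cv2.resize(i,None,fx=2.8,fy=2.8,interpolation=3))
E
```

```text
pos [ 0.5406 -0.1555  0.1491] shift [ 0.0004 -0.0009 -0.0024] turn [-0.08  0.19 -0.08] F [ 0.58  0.5  -4.58] T [-0.063  0.079  0.037] w 0.106 t 4.3
```

View pics/w3c.png

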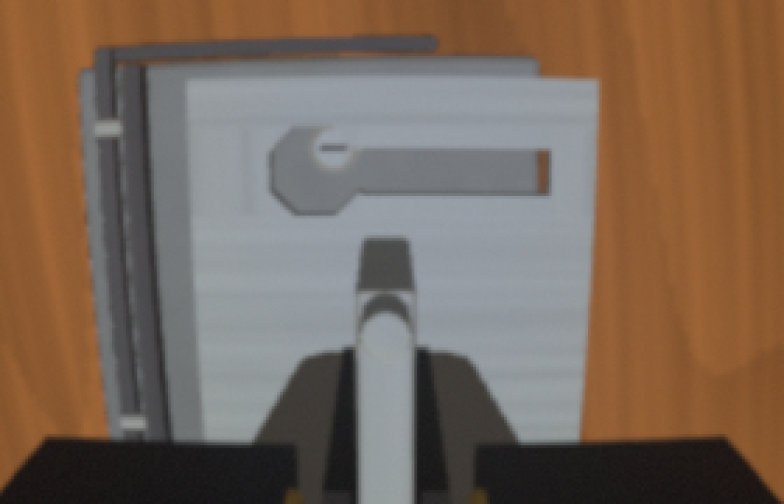

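The left entry is at about crop (312,170) and the screw head at (333,148), with the dock visible behind. I'll project both.

```bash
python3 - <<'E'
from h import *
s=snap('wrist')
P=lambda u,v,z:rayf(s,180+(u+.5)/2.8-.5,100+(v+.5)/2.8-.5,z)
st=r.get_state();M=R.from_euler('xyz',st['ee_rot']);p=st['eef_pos']
k=P(311,170,.116);w=P(333,148,.036)
L=lambda q:M.inv().apply(q-p).round(4)
print('entry',k,'tool',L(k),'screw',w)
# yaw of slot and dock rear edges
a,b=P(360,149,.116),P(540,149,.116);a2,b2=P(360,193,.116),P(540,193,.116)
print('slot yaw',[np.arctan2((q-o)[1],(q-o)[0]) for o,q in((a,b),(a2,b2))],'tool',st['ee_rot'])
d=P(540,57,.025)-P(150,68,.025);print('dock left edge yaw',np.arctan2(d[1],d[0]))
print('pos',p)
yaw=-.118;t=np.array([.5407,-.1579])+R.from_euler('z',yaw).apply([-.015,.042,0])[:2];print('top-cam screw',t)
c=snap('top','top2.png')
E
```

```text
entry [ 0.53012952 -0.10985234  0.116     ] tool [-0.0158  0.0334  0.0442] screw [ 0.52956963 -0.11267736  0.036     ]
slot yaw [np.float64(-0.10607753257585992), np.float64(-0.10852233329850158)] tool [-1.56965129e+00  6.84173052e-04 -1.14332853e-01]
dock left edge yaw -0.09296160313418778
pos [ 0.54080916 -0.1555878   0.14932858]
top-cam screw [ 0.53074882 -0.11442617]
```

Request:
carry_out(steps=[{"x": 0, "y": 0.02, "z": -0.0026, "rx": 0, "ry": 0.1, "rz": 0, "jaw": 0}, {"x": 0, "y": 0.045, "z": -0.0026, "rx": 0, "ry": 0.1, "rz": 0, "jaw": 0}, {"x": 0, "y": 0.062, "z": -0.0026, "rx": 0, "ry": 0.1, "rz": 0, "jaw": 0}, {"x": 0, "y": 0.07, "z": -0.0026, "rx": 0, "ry": 0.1, "rz": 0, "jaw": 0}, {"x": 0, "y": 0.07, "z": -0.0026, "rx": 0, "ry": 0.1, "rz": 0, "jaw": 0}, {"x": 0, "y": 0.07, "z": -0.0026, "rx": 0, "ry": 0.1, "rz": 0, "jaw": 0}])

```text
time_s: 5.2
eef_pos: [0.541, -0.1607, 0.0802]
ee_rot: [-1.571, -0.001, -0.119]
contact_force: [-0.2, -0.3, -3.3]
grip_width: 0.106
```

```bash
python3 - <<'E'
from h import *
go([.5407,-.1582,.063],-.118)
s=snap('wrist')
i=s['img'][100:280,180:460]
cv2.imwrite('pics/w4c.png',cv2.resize(i,None,fx=2.8,fy=2.8,interpolation=3))
t=snap('top')
E
```

```text
pos [ 0.541  -0.1607  0.0802] shift [-0.0006  0.0172  0.0024] turn [ 0.01 -0.08  0.07] F [-0.18 -0.26 -3.32] T [-0.098  0.067  0.023] w 0.106 t 5.2
```

View pics/w4c.png

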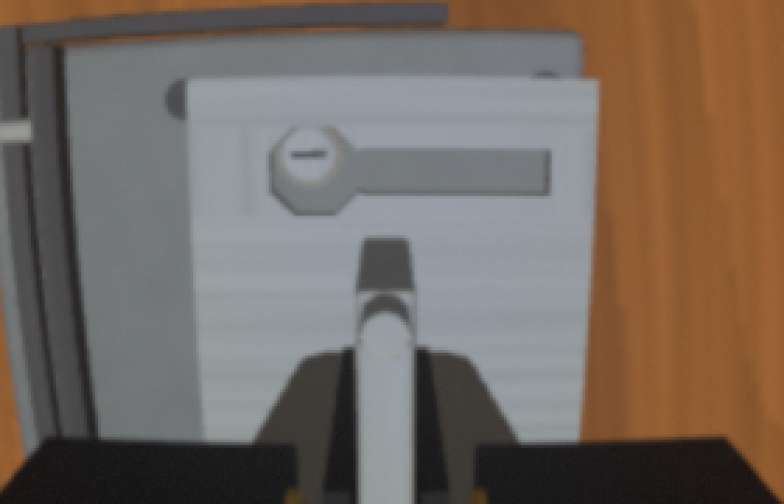

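The screw head is now inside the entry, at (308,155) against the entry's centre at about (311,170).

```bash
python3 - <<'E'
from h import *
s=snap('wrist')
P=lambda u,v,z:rayf(s,180+(u+.5)/2.8-.5,100+(v+.5)/2.8-.5,z)
st=r.get_state();M=R.from_euler('xyz',st['ee_rot']);p=st['eef_pos']
k=P(311,170,p[2]-.033);w=P(308,155,.036)
L=lambda q:M.inv().apply(q-p).round(4)
print('entry',L(k),'screw',L(w),p)
E
```

```text
entry [-0.0156  0.033   0.044 ] screw [-0.0172  0.0443  0.046 ] [ 0.54096621 -0.16052758  0.0802957 ]
```

Request:
carry_out(steps=[{"x": -0.0011, "y": 0, "z": 0.0022, "rx": 0, "ry": 0, "rz": 0, "jaw": 0}, {"x": -0.0011, "y": 0.003, "z": 0.0022, "rx": 0, "ry": 0, "rz": 0, "jaw": 0}, {"x": -0.0011, "y": 0.006, "z": 0.0022, "rx": 0, "ry": 0, "rz": 0, "jaw": 0}, {"x": -0.0011, "y": 0.008, "z": 0.0022, "rx": 0, "ry": 0, "rz": 0, "jaw": 0}, {"x": -0.0011, "y": 0.0095, "z": 0.0022, "rx": 0, "ry": 0, "rz": 0, "jaw": 0}, {"x": -0.0011, "y": 0.0095, "z": 0.0022, "rx": 0, "ry": 0, "rz": 0, "jaw": 0}])

```text
time_s: 6.1
eef_pos: [0.5395, -0.1582, 0.0699]
ee_rot: [-1.571, 0.0, -0.119]
contact_force: [-0.6, 0.1, -3.4]
grip_width: 0.103
```

```bash
python3 - <<'E'
from h import *
go([.54,-.1582,.063],-.118)
E
```

```text
pos [ 0.5395 -0.1582  0.0699] shift [0.0005 0.0069 0.    ] turn [ 0.   -0.08 -0.01] F [-0.59  0.07 -3.44] T [-0.091  0.059  0.042] w 0.103 t 6.1
```

Request:
carry_out(steps=[{"x": 0, "y": 0.002, "z": 0, "rx": 0, "ry": 0, "rz": 0, "jaw": 0}, {"x": 0, "y": 0.004, "z": 0, "rx": 0, "ry": 0, "rz": 0, "jaw": 0}, {"x": 0, "y": 0.0055, "z": 0, "rx": 0, "ry": 0, "rz": 0, "jaw": 0}, {"x": 0, "y": 0.007, "z": 0, "rx": 0, "ry": 0, "rz": 0, "jaw": 0}, {"x": 0, "y": 0.0075, "z": 0, "rx": 0, "ry": 0, "rz": 0, "jaw": 0}, {"x": 0, "y": 0.0075, "z": 0, "rx": 0, "ry": 0, "rz": 0, "jaw": 0}])

```text
time_s: 6.85
eef_pos: [0.5398, -0.1582, 0.0631]
ee_rot: [-1.571, -0.0, -0.119]
contact_force: [-2.2, 0.7, 4.0]
grip_width: 0.105
```

Request:
carry_out(steps=[{"x": -0.001, "y": 0, "z": 0, "rx": 0, "ry": 0, "rz": 0, "jaw": 0}, {"x": -0.002, "y": 0, "z": 0, "rx": 0, "ry": 0, "rz": 0, "jaw": 0}, {"x": -0.003, "y": 0, "z": 0, "rx": 0, "ry": 0, "rz": 0, "jaw": 0}, {"x": -0.004, "y": 0, "z": 0, "rx": 0, "ry": 0, "rz": 0, "jaw": 0}, {"x": -0.005, "y": 0, "z": 0, "rx": 0, "ry": 0, "rz": 0, "jaw": 0}, {"x": -0.006, "y": 0, "z": 0, "rx": 0, "ry": 0, "rz": 0, "jaw": 0}, {"x": -0.007, "y": 0, "z": 0, "rx": 0, "ry": 0, "rz": 0, "jaw": 0}, {"x": -0.008, "y": 0, "z": 0, "rx": 0, "ry": 0, "rz": 0, "jaw": 0}])

```text
time_s: 7.85
eef_pos: [0.5325, -0.1574, 0.0631]
ee_rot: [-1.571, -0.002, -0.119]
contact_force: [4.0, -1.1, 4.7]
grip_width: 0.108
```

```bash
python3 - <<'E'
from h import *
go([.5398,-.1582,.063],-.118)
s=snap('wrist')
i=s['img'][100:280,180:460]
cv2.imwrite('pics/w5c.png',cv2.resize(i,None,fx=2.8,fy=2.8,interpolation=3))
E
```

```text
pos [ 0.5325 -0.1574  0.0631] shift [0.0073 0.0001 0.0001] turn [ 0.01 -0.08  0.11] F [ 3.98 -1.11  4.72] T [-0.119 -0.853 -0.052] w 0.108 t 7.85
```

View pics/w5c.png

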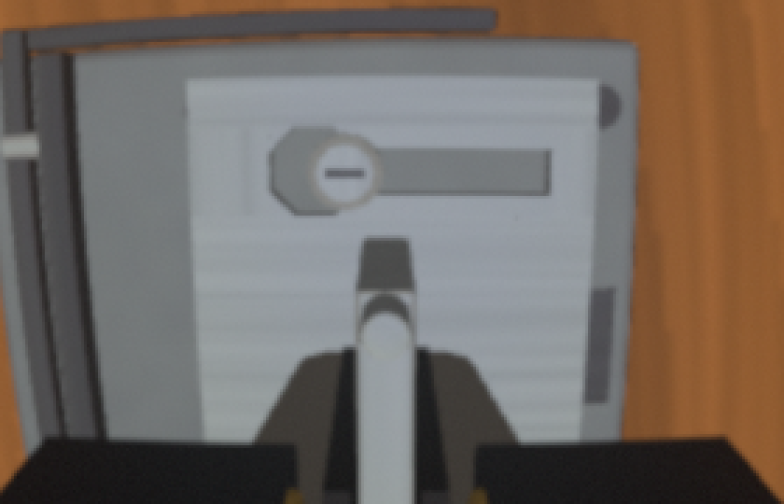

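The head is centred in the slot at (345,173), about 7 mm along. The stop bar's inner edge is at x≈100 and the plate's edge at ≈200, so roughly 20 mm remain. I'll slide another 13 mm.

Request:
carry_out(steps=[{"x": -0.0015, "y": 0, "z": 0, "rx": 0, "ry": 0, "rz": 0, "jaw": 0}, {"x": -0.003, "y": 0, "z": 0, "rx": 0, "ry": 0, "rz": 0, "jaw": 0}, {"x": -0.0045, "y": 0, "z": 0, "rx": 0, "ry": 0, "rz": 0, "jaw": 0}, {"x": -0.006, "y": 0, "z": 0, "rx": 0, "ry": 0, "rz": 0, "jaw": 0}, {"x": -0.0075, "y": 0, "z": 0, "rx": 0, "ry": 0, "rz": 0, "jaw": 0}, {"x": -0.009, "y": 0, "z": 0, "rx": 0, "ry": 0, "rz": 0, "jaw": 0}, {"x": -0.0105, "y": 0, "z": 0, "rx": 0, "ry": 0, "rz": 0, "jaw": 0}, {"x": -0.012, "y": 0, "z": 0, "rx": 0, "ry": 0, "rz": 0, "jaw": 0}, {"x": -0.013, "y": 0, "z": 0, "rx": 0, "ry": 0, "rz": 0, "jaw": 0}])

```text
time_s: 9.02
eef_pos: [0.5196, -0.1559, 0.0631]
ee_rot: [-1.571, -0.002, -0.119]
contact_force: [3.9, -0.8, 4.3]
grip_width: 0.106
```

```bash
python3 - <<'E'
from h import *
go([.5398,-.1582,.063],-.118)
E
```

```text
pos [ 0.5196 -0.1559  0.0631] shift [0.0203 0.0001 0.0001] turn [ 0.02 -0.08  0.12] F [ 3.92 -0.79  4.27] T [-0.122 -0.867 -0.036] w 0.106 t 9.03
```

Request:
carry_out(steps=[{"x": -0.0005, "y": 0, "z": 0, "rx": 0, "ry": 0, "rz": 0, "jaw": 0}, {"x": -0.001, "y": 0, "z": 0, "rx": 0, "ry": 0, "rz": 0, "jaw": 0}, {"x": -0.0015, "y": 0, "z": 0, "rx": 0, "ry": 0, "rz": 0, "jaw": 0}, {"x": -0.002, "y": 0, "z": 0, "rx": 0, "ry": 0, "rz": 0, "jaw": 0}])

```text
time_s: 9.52
eef_pos: [0.5177, -0.1557, 0.0631]
ee_rot: [-1.571, -0.002, -0.119]
contact_force: [4.6, -0.6, 5.0]
grip_width: 0.108
```

Request:
carry_out(steps=[{"x": -0.0005, "y": 0, "z": 0, "rx": 0, "ry": 0, "rz": 0, "jaw": 0}, {"x": -0.001, "y": 0, "z": 0, "rx": 0, "ry": 0, "rz": 0, "jaw": 0}, {"x": -0.0015, "y": 0, "z": 0, "rx": 0, "ry": 0, "rz": 0, "jaw": 0}, {"x": -0.002, "y": 0, "z": 0, "rx": 0, "ry": 0, "rz": 0, "jaw": 0}])

```text
time_s: 10.02
eef_pos: [0.5157, -0.1554, 0.0631]
ee_rot: [-1.571, -0.002, -0.119]
contact_force: [4.9, -0.9, 6.3]
grip_width: 0.106
```

Request:
carry_out(steps=[{"x": -0.0005, "y": 0, "z": 0, "rx": 0, "ry": 0, "rz": 0, "jaw": 0}, {"x": -0.001, "y": 0, "z": 0, "rx": 0, "ry": 0, "rz": 0, "jaw": 0}, {"x": -0.0015, "y": 0, "z": 0, "rx": 0, "ry": 0, "rz": 0, "jaw": 0}])

```text
time_s: 10.4
eef_pos: [0.5142, -0.1552, 0.0631]
ee_rot: [-1.571, -0.002, -0.119]
contact_force: [3.8, -0.6, 5.0]
grip_width: 0.106
```

Request:
carry_out(steps=[{"x": -0.0005, "y": 0, "z": 0, "rx": 0, "ry": 0, "rz": 0, "jaw": 0}, {"x": -0.001, "y": 0, "z": 0, "rx": 0, "ry": 0, "rz": 0, "jaw": 0}])

```text
time_s: 10.65
eef_pos: [0.5132, -0.1551, 0.0631]
ee_rot: [-1.571, -0.002, -0.119]
contact_force: [4.7, 0.1, 4.8]
grip_width: 0.105
```

```bash
python3 - <<'E'
from h import *
go([.5398,-.1582,.063],-.118)
s=snap('wrist')
i=s['img'][100:280,180:460]
cv2.imwrite('pics/w6c.png',cv2.resize(i,None,fx=2.8,fy=2.8,interpolation=3))
E
```

```text
pos [ 0.5132 -0.1551  0.0631] shift [0.0268 0.0001 0.0001] turn [ 0.02 -0.07  0.12] F [4.73 0.15 4.81] T [-0.153 -0.948  0.038] w 0.105 t 10.65
```

View pics/w6c.png

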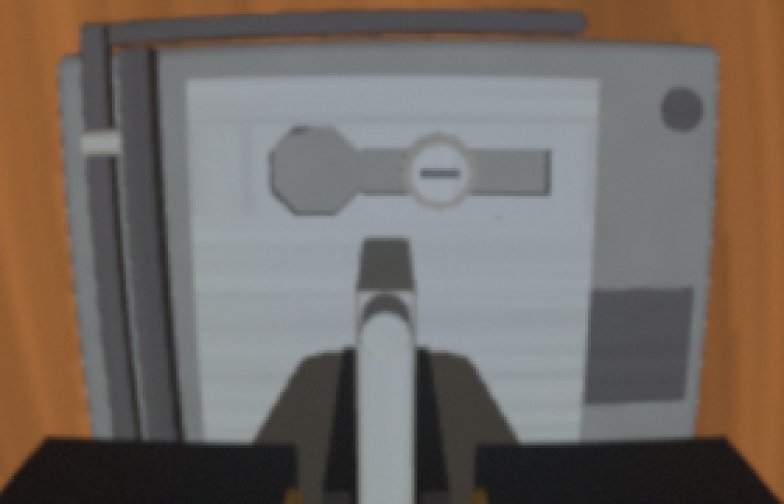

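About 26.8 mm along, the gap to the bar is some 20 px (4 mm) and no catch shows yet. I'll go on in small steps.

Request:
carry_out(steps=[{"x": -0.0005, "y": 0, "z": 0, "rx": 0, "ry": 0, "rz": 0, "jaw": 0}, {"x": -0.001, "y": 0, "z": 0, "rx": 0, "ry": 0, "rz": 0, "jaw": 0}, {"x": -0.0015, "y": 0, "z": 0, "rx": 0, "ry": 0, "rz": 0, "jaw": 0}])

```text
time_s: 11.08
eef_pos: [0.5117, -0.1549, 0.0631]
ee_rot: [-1.571, -0.002, -0.119]
contact_force: [4.2, -0.0, 5.6]
grip_width: 0.107
```

Request:
carry_out(steps=[{"x": -0.0005, "y": 0, "z": 0, "rx": 0, "ry": 0, "rz": 0, "jaw": 0}, {"x": -0.001, "y": 0, "z": 0, "rx": 0, "ry": 0, "rz": 0, "jaw": 0}])

```text
time_s: 11.32
eef_pos: [0.5107, -0.1548, 0.0631]
ee_rot: [-1.571, -0.002, -0.119]
contact_force: [4.9, -0.4, 4.4]
grip_width: 0.104
```

Request:
carry_out(steps=[{"x": -0.0005, "y": 0, "z": 0, "rx": 0, "ry": 0, "rz": 0, "jaw": 0}, {"x": -0.001, "y": 0, "z": 0, "rx": 0, "ry": 0, "rz": 0, "jaw": 0}])

```text
time_s: 11.58
eef_pos: [0.5097, -0.1547, 0.0631]
ee_rot: [-1.571, -0.002, -0.119]
contact_force: [4.1, -0.1, 5.7]
grip_width: 0.109
```

Request:
carry_out(steps=[{"x": -0.0005, "y": 0, "z": 0, "rx": 0, "ry": 0, "rz": 0, "jaw": 0}, {"x": -0.001, "y": 0, "z": 0, "rx": 0, "ry": 0, "rz": 0, "jaw": 0}])

```text
time_s: 11.82
eef_pos: [0.5088, -0.1546, 0.0631]
ee_rot: [-1.571, -0.002, -0.119]
contact_force: [4.9, -0.6, 5.6]
grip_width: 0.108
```

Request:
carry_out(steps=[{"x": -0.0005, "y": 0, "z": 0, "rx": 0, "ry": 0, "rz": 0, "jaw": 0}])

```text
time_s: 11.95
eef_pos: [0.5083, -0.1545, 0.0631]
ee_rot: [-1.571, -0.002, -0.119]
contact_force: [4.6, 0.5, 5.2]
grip_width: 0.107
```

```bash
python3 - <<'E'
from h import *
go([.5398,-.1582,.063],-.118)
E
```

```text
pos [ 0.5083 -0.1545  0.0631] shift [0.0317 0.0002 0.0001] turn [ 0.02 -0.07  0.12] F [4.64 0.48 5.25] T [-0.112 -0.969 -0.031] w 0.107 t 11.95
```

Request:
carry_out(steps=[{"x": -0.0005, "y": 0, "z": 0, "rx": 0, "ry": 0, "rz": 0, "jaw": 0}, {"x": -0.001, "y": 0, "z": 0, "rx": 0, "ry": 0, "rz": 0, "jaw": 0}])

```text
time_s: 12.2
eef_pos: [0.5079, -0.1544, 0.0632]
ee_rot: [-1.571, -0.004, -0.119]
contact_force: [6.4, -0.4, 3.2]
grip_width: 0.108
```

Request:
carry_out(steps=[{"x": -0.0005, "y": 0, "z": 0, "rx": 0, "ry": 0, "rz": 0, "jaw": 0}, {"x": -0.001, "y": 0, "z": 0, "rx": 0, "ry": 0, "rz": 0, "jaw": 0}])

```text
time_s: 12.45
eef_pos: [0.5076, -0.1543, 0.0633]
ee_rot: [-1.572, -0.005, -0.119]
contact_force: [7.8, -0.7, 1.7]
grip_width: 0.104
```

```bash
cat >> h.py <<'E'
def brass(f=None):
    s=snap('wrist');i=s['img'][100:280,180:460]
    if f: cv2.imwrite('pics/'+f,cv2.resize(i,None,fx=2.8,fy=2.8,interpolation=3))
    h=cv2.cvtColor(i,cv2.COLOR_BGR2HSV)[95:150,195:270]
    m=cv2.inRange(h,(14,90,60),(35,255,255)); print('brass px',int((m>0).sum()))
E
python3 - <<'E'
from h import *
go([.5398,-.1582,.063],-.118);brass('w7c.png')
E
```

```text
pos [ 0.5076 -0.1543  0.0633] shift [ 0.0324  0.0004 -0.    ] turn [ 0.05 -0.03  0.28] F [ 7.84 -0.68  1.72] T [-0.122 -1.886  0.14 ] w 0.104 t 12.45
brass px 402
```

Request:
carry_out(steps=[{"x": -0.0005, "y": 0.0002, "z": 0, "rx": 0, "ry": 0, "rz": 0, "jaw": 0}, {"x": -0.001, "y": 0.0003, "z": 0, "rx": 0, "ry": 0, "rz": 0, "jaw": 0}])

```text
time_s: 12.75
eef_pos: [0.5076, -0.1543, 0.0633]
ee_rot: [-1.572, -0.007, -0.118]
contact_force: [9.5, -0.2, 2.8]
grip_width: 0.105
```

Request:
carry_out(steps=[{"x": -0.0005, "y": 0, "z": 0, "rx": 0, "ry": 0, "rz": 0, "jaw": 0}, {"x": -0.001, "y": 0, "z": 0, "rx": 0, "ry": 0, "rz": 0, "jaw": 0}])

```text
time_s: 13.0
eef_pos: [0.5073, -0.1541, 0.0634]
ee_rot: [-1.572, -0.008, -0.118]
contact_force: [11.2, -0.6, 1.4]
grip_width: 0.107
```

```bash
python3 - <<'E'
from h import *
go([.5398,-.1582,.063],-.118);brass()
for n in('w5c','w6c','w7c'):
    i=cv2.resize(cv2.imread(f'pics/{n}.png'),(280,180));h=cv2.cvtColor(i,cv2.COLOR_BGR2HSV)[95:150,195:240];print(n,(cv2.inRange(h,(14,90,60),(35,255,255))>0).sum())
E
```

```text
pos [ 0.5073 -0.1541  0.0634] shift [ 0.0328  0.0007 -0.0002] turn [0.07 0.01 0.46] F [11.22 -0.57  1.38] T [-0.078 -2.525  0.284] w 0.107 t 13.0
brass px 423
w5c 42
w6c 0
w7c 325
```

View pics/w7c.png

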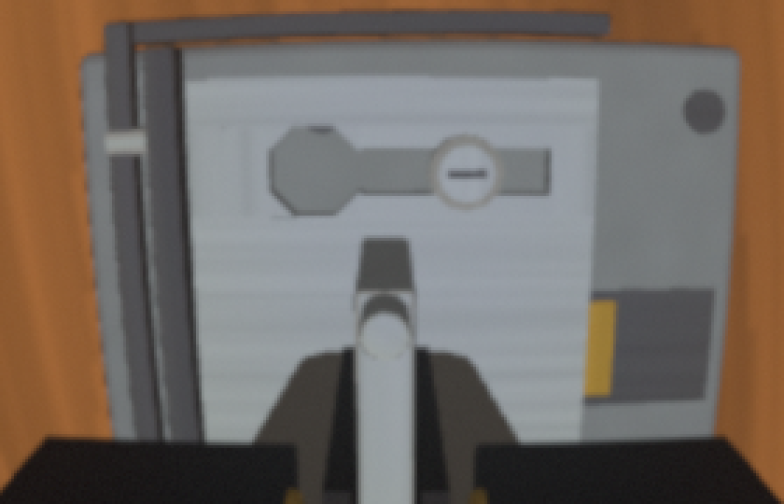

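The bar now touches the plate, and about 5 mm of brass shows behind the rear edge (585–615, 350). The catch is still partly covered, so I'll keep pushing gently.

Request:
carry_out(steps=[{"x": -0.0005, "y": 0.0001, "z": 0, "rx": 0, "ry": 0, "rz": 0, "jaw": 0}, {"x": -0.001, "y": 0.0002, "z": 0, "rx": 0, "ry": 0, "rz": 0, "jaw": 0}])

```text
time_s: 13.3
eef_pos: [0.507, -0.154, 0.0635]
ee_rot: [-1.572, -0.01, -0.117]
contact_force: [11.1, -0.4, 2.9]
grip_width: 0.106
```

Request:
carry_out(steps=[{"x": -0.0005, "y": 0.0001, "z": 0, "rx": 0, "ry": 0, "rz": 0, "jaw": 0}, {"x": -0.001, "y": 0.0002, "z": 0, "rx": 0, "ry": 0, "rz": 0, "jaw": 0}])

```text
time_s: 13.55
eef_pos: [0.5066, -0.1539, 0.0635]
ee_rot: [-1.572, -0.011, -0.117]
contact_force: [12.6, -1.0, 3.7]
grip_width: 0.106
```

```bash
python3 - <<'E'
from h import *
go([.5398,-.1582,.063],-.118);brass()
E
```

```text
pos [ 0.5066 -0.1539  0.0635] shift [ 0.0335  0.0009 -0.0004] turn [0.09 0.05 0.61] F [12.56 -1.01  3.72] T [-0.089 -3.002  0.268] w 0.106 t 13.55
brass px 467
```

Request:
carry_out(steps=[{"x": -0.0005, "y": 0, "z": 0, "rx": 0, "ry": 0, "rz": 0, "jaw": 0}, {"x": -0.001, "y": 0, "z": 0, "rx": 0, "ry": 0, "rz": 0, "jaw": 0}])

```text
time_s: 13.85
eef_pos: [0.5059, -0.1538, 0.0636]
ee_rot: [-1.572, -0.011, -0.117]
contact_force: [13.0, -1.1, 2.5]
grip_width: 0.107
```

Request:
carry_out(steps=[{"x": -0.0005, "y": 0, "z": 0, "rx": 0, "ry": 0, "rz": 0, "jaw": 0}, {"x": -0.001, "y": 0, "z": 0, "rx": 0, "ry": 0, "rz": 0, "jaw": 0}])

```text
time_s: 14.1
eef_pos: [0.5049, -0.1536, 0.0635]
ee_rot: [-1.572, -0.011, -0.117]
contact_force: [13.6, -1.8, 2.9]
grip_width: 0.109
```

```bash
python3 - <<'E'
from h import *
go([.5398,-.1582,.063],-.118);brass()
E
```

```text
pos [ 0.5049 -0.1536  0.0635] shift [ 0.0352  0.0009 -0.0005] turn [0.09 0.08 0.63] F [13.62 -1.85  2.89] T [ 0.044 -3.074  0.401] w 0.109 t 14.1
brass px 568
```

The bar is yielding, so I'm continuing in 0.5 mm steps.

Request:
carry_out(steps=[{"x": -0.0005, "y": 0, "z": 0, "rx": 0, "ry": 0, "rz": 0, "jaw": 0}, {"x": -0.0005, "y": 0, "z": 0, "rx": 0, "ry": 0, "rz": 0, "jaw": 0}])

```text
time_s: 14.4
eef_pos: [0.5045, -0.1535, 0.0635]
ee_rot: [-1.572, -0.011, -0.117]
contact_force: [14.0, -0.1, 2.5]
grip_width: 0.109
```

Request:
carry_out(steps=[{"x": -0.0005, "y": 0, "z": 0, "rx": 0, "ry": 0, "rz": 0, "jaw": 0}, {"x": -0.0005, "y": 0, "z": 0, "rx": 0, "ry": 0, "rz": 0, "jaw": 0}])

```text
time_s: 14.65
eef_pos: [0.5041, -0.1535, 0.0636]
ee_rot: [-1.572, -0.011, -0.117]
contact_force: [13.2, 0.2, 1.7]
grip_width: 0.107
```

```bash
python3 - <<'E'
from h import *
go([.5398,-.1582,.063],-.118);brass('w8c.png')
E
```

```text
pos [ 0.5041 -0.1535  0.0636] shift [ 0.036   0.001  -0.0005] turn [0.1  0.08 0.66] F [13.25  0.21  1.68] T [-0.016 -3.096  0.379] w 0.107 t 14.65
brass px 615
```

Request:
carry_out(steps=[{"x": -0.0005, "y": 0, "z": 0, "rx": 0, "ry": 0, "rz": 0, "jaw": 0}, {"x": -0.0005, "y": 0, "z": 0, "rx": 0, "ry": 0, "rz": 0, "jaw": 0}])

```text
time_s: 14.95
eef_pos: [0.5038, -0.1535, 0.0636]
ee_rot: [-1.573, -0.012, -0.117]
contact_force: [13.7, 0.4, 1.4]
grip_width: 0.111
```

```bash
python3 - <<'E'
from h import *
go([.5398,-.1582,.063],-.118);brass('w9c.png')
a=[cv2.imread(f'pics/{n}.png')[260:430,540:784] for n in('w7c','w8c','w9c')]
cv2.imwrite('pics/cmp.png',np.hstack(a))
E
```

```text
pos [ 0.5038 -0.1535  0.0636] shift [ 0.0363  0.001  -0.0005] turn [0.1  0.08 0.68] F [13.72  0.39  1.35] T [-0.017 -3.26   0.387] w 0.111 t 14.95
brass px 614
```

View pics/cmp.png

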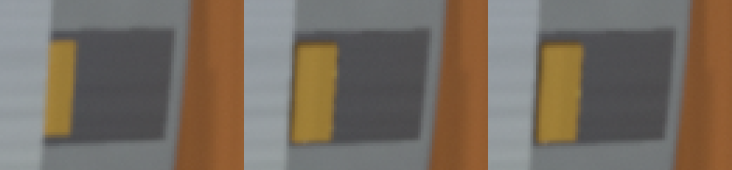

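The whole brass block now shows, with a dark gap between it and the plate. It also looks slightly larger (95 to 100 px), so it has popped up. I'll ease the push and check that the catch holds.

Request:
carry_out(steps=[{"x": 0.001, "y": 0, "z": 0, "rx": 0, "ry": 0, "rz": 0, "jaw": 0}, {"x": 0.002, "y": 0, "z": 0, "rx": 0, "ry": 0, "rz": 0, "jaw": 0}, {"x": 0.003, "y": 0, "z": 0, "rx": 0, "ry": 0, "rz": 0, "jaw": 0}, {"x": 0.004, "y": 0, "z": 0, "rx": 0, "ry": 0, "rz": 0, "jaw": 0}, {"x": 0.004, "y": 0, "z": 0, "rx": 0, "ry": 0, "rz": 0, "jaw": 0}])

```text
time_s: 15.62
eef_pos: [0.5043, -0.1535, 0.063]
ee_rot: [-1.571, -0.004, -0.117]
contact_force: [6.7, 0.7, 8.9]
grip_width: 0.104
```

```bash
python3 - <<'E'
from h import *
go([.5398,-.1582,.063],-.118);brass('w10c.png')
E
```

```text
pos [ 0.5043 -0.1535  0.063 ] shift [ 0.0358  0.0002 -0.0005] turn [0.01 0.07 0.26] F [6.66 0.75 8.95] T [ 0.123 -1.144  0.432] w 0.104 t 15.62
brass px 590
```

Request:
carry_out(steps=[{"x": 0.001, "y": -0.0002, "z": 0, "rx": 0, "ry": 0, "rz": 0, "jaw": 0}, {"x": 0.002, "y": -0.0004, "z": 0, "rx": 0, "ry": 0, "rz": 0, "jaw": 0}, {"x": 0.003, "y": -0.0006, "z": 0, "rx": 0, "ry": 0, "rz": 0, "jaw": 0}, {"x": 0.003, "y": -0.0006, "z": 0, "rx": 0, "ry": 0, "rz": 0, "jaw": 0}])

```text
time_s: 16.18
eef_pos: [0.5059, -0.1537, 0.063]
ee_rot: [-1.571, -0.002, -0.117]
contact_force: [4.2, -0.1, 6.2]
grip_width: 0.107
```

```bash
python3 - <<'E'
from h import *
go([.5398,-.1582,.063],-.118);brass('w11c.png')
E
```

```text
pos [ 0.5059 -0.1537  0.063 ] shift [ 0.0342  0.0001 -0.0005] turn [0.   0.06 0.1 ] F [ 4.2  -0.07  6.2 ] T [ 0.059 -0.86   0.431] w 0.107 t 16.18
brass px 558
```

```bash
python3 - <<'E'
from h import *
for n in('w7c','w8c','w9c','w10c','w11c'):
    i=cv2.imread(f'pics/{n}.png');h=cv2.cvtColor(i,cv2.COLOR_BGR2HSV)[260:430,560:680]
    m=cv2.inRange(h,(14,90,60),(35,255,255))
    g=i[260:430,540:700].mean(2)
    print(n,cv2.boundingRect(m),m[40:130].sum(1).mean()/255, 'col profile',g[80:90].mean(0)[38:96:3].round().astype(int).tolist())
E
```

```text
w7c (25, 40, 31, 97) 26.5 col profile [153, 153, 148, 138, 121, 114, 112, 111, 110, 110, 110, 106, 91, 80, 79, 79, 79, 78, 79, 79]
w8c (26, 42, 47, 101) 41.355555555555554 col profile [152, 150, 141, 116, 86, 100, 111, 113, 114, 115, 114, 113, 111, 110, 110, 109, 109, 104, 92, 81]
w9c (28, 42, 48, 101) 41.98888888888889 col profile [152, 152, 144, 122, 85, 90, 107, 112, 113, 114, 114, 113, 111, 110, 109, 110, 109, 108, 97, 82]
w10c (28, 42, 48, 104) 42.01111111111111 col profile [152, 150, 138, 109, 81, 91, 108, 112, 114, 113, 114, 113, 111, 111, 109, 110, 108, 107, 98, 82]
w11c (25, 43, 45, 103) 38.666666666666664 col profile [153, 150, 141, 124, 114, 114, 114, 114, 114, 114, 112, 110, 110, 110, 109, 107, 98, 84, 79, 79]
```

Request:
carry_out(steps=[{"x": 0.001, "y": 0, "z": 0, "rx": 0, "ry": 0, "rz": 0, "jaw": 0}, {"x": 0.002, "y": 0, "z": 0, "rx": 0, "ry": 0, "rz": 0, "jaw": 0}, {"x": 0.003, "y": 0, "z": 0, "rx": 0, "ry": 0, "rz": 0, "jaw": 0}])

```text
time_s: 16.6
eef_pos: [0.5063, -0.1537, 0.063]
ee_rot: [-1.569, 0.004, -0.117]
contact_force: [-4.4, 2.1, 16.9]
grip_width: 0.104
```

```bash
python3 - <<'E'
from h import *
go([.5398,-.1582,.063],-.118);brass('w12c.png')
for n in('w11c','w12c',):
    i=cv2.imread(f'pics/{n}.png');h=cv2.cvtColor(i,cv2.COLOR_BGR2HSV)[260:430,560:680]
    m=cv2.inRange(h,(14,90,60),(35,255,255))
    print(n,cv2.boundingRect(m),m[40:130].sum(1).mean()/255)
E
```

```text
pos [ 0.5063 -0.1537  0.063 ] shift [ 0.0338 -0.0001 -0.0005] turn [-0.08  0.04 -0.2 ] F [-4.37  2.12 16.91] T [0.295 0.885 0.389] w 0.104 t 16.6
brass px 568
w11c (25, 43, 45, 103) 38.666666666666664
w12c (25, 43, 45, 103) 37.333333333333336
```

The catch holds: a 3 mm pull-back moved the plate only 0.4 mm, and the force reversed. I'll relax the arm, open the jaws and go straight up.

Request:
carry_out(steps=[{"x": -0.001, "y": -0.0005, "z": 0, "rx": 0, "ry": 0, "rz": 0, "jaw": 0}, {"x": -0.0015, "y": -0.001, "z": 0, "rx": 0, "ry": 0, "rz": 0, "jaw": 0}, {"x": -0.0015, "y": -0.001, "z": 0, "rx": 0, "ry": 0, "rz": 0, "jaw": 0.4}, {"x": -0.0015, "y": -0.001, "z": 0, "rx": 0, "ry": 0, "rz": 0, "jaw": 0.4}, {"x": -0.0015, "y": -0.001, "z": 0, "rx": 0, "ry": 0, "rz": 0, "jaw": 0.4}, {"x": -0.0015, "y": -0.001, "z": 0, "rx": 0, "ry": 0, "rz": 0, "jaw": 0.4}])

```text
time_s: 17.4
eef_pos: [0.506, -0.1542, 0.0633]
ee_rot: [-1.571, 0.001, -0.12]
contact_force: [-0.7, 0.0, -0.9]
grip_width: 0.4
```

Request:
carry_out(steps=[{"x": 0, "y": -0.02, "z": 0, "rx": 0, "ry": 0, "rz": 0, "jaw": 0.4}, {"x": 0, "y": -0.05, "z": 0, "rx": 0, "ry": 0, "rz": 0, "jaw": 0.4}, {"x": 0, "y": -0.09, "z": 0, "rx": 0, "ry": 0, "rz": 0, "jaw": 0.4}, {"x": 0, "y": -0.1, "z": 0, "rx": 0, "ry": 0, "rz": 0, "jaw": 0.4}, {"x": 0, "y": -0.1, "z": 0, "rx": 0, "ry": 0, "rz": 0, "jaw": 0.4}, {"x": 0, "y": -0.1, "z": 0, "rx": 0, "ry": 0, "rz": 0, "jaw": 0.4}])

```text
time_s: 18.15
eef_pos: [0.5055, -0.1538, 0.1622]
ee_rot: [-1.571, 0.002, -0.119]
contact_force: [-0.8, 0.5, -0.3]
grip_width: 0.399
```

```bash
python3 - <<'E'
from h import *
go([.5398,-.1582,.063],-.118)
s=snap('wrist')
i=s['img'][70:290,150:490]
cv2.imwrite('pics/fin.png',cv2.resize(i,None,fx=2.3,fy=2.3,interpolation=3))
E
```

```text
pos [ 0.5055 -0.1538  0.1622] shift [ 0.0348  0.0992 -0.0003] turn [-0.01 -0.06 -0.13] F [-0.77  0.55 -0.34] T [-0.047  0.064 -0.015] w 0.399 t 18.15
```

View pics/fin.png

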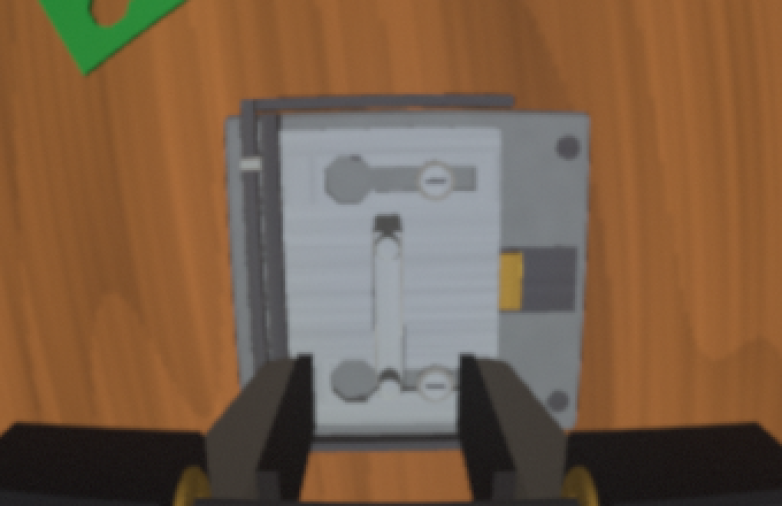

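The released plate sits flat between the bar (x≈283) and the brass catch (500–523), with both heads centred in their slots and the hand clear. Handing in.

```bash
python3 -c "
from h import *
print(r.hand_in())"
```

```text
the job is handed in; nothing more can be done
None
```

The steel condenser rest is on the dock and locked, and I handed the job in at about 18 s. No verdict is reported.

- **What I did:** I gripped the rest by its web, lowered both keyholes over the screws and pressed it flat. I then slid it about 36 mm, stopping when the catch showed clear behind the plate. It met the stop bar at about 32 mm.
- **Force:** The highest reading was about 14 N in total. Some 4–5 N of that was sliding drag, so roughly 9–10 N reached the bar, within its 20 N limit.
- **Lock check:** A 3 mm pull-back moved the plate only 0.4 mm and reversed the force, so the catch holds.
- **Final picture:** It shows both screw heads centred in their slots, the plate against the bar, the brass catch right behind it, and the hand clear. With the push eased, the plate sits about 34 mm along.
- **Not measured:** I had no direct reading of the catch height; that it is up is inferred from the pull test and the picture. I did not look at the bystanders again afterwards, though the only contact forces I read were while handling the rest.
- **Refused call:** One early move was rejected for missing keys and sent again; it moved nothing.

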